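Open the push-and-turn safety cap of the cleaner bottle

TASK

Open the white cleaner bottle with the red safety cap: press the cap down and, keeping it pressed, twist it counterclockwise (seen from above) until it comes free, then lift it straight up off the neck. Finish while still holding the cap in the gripper, level and still, about 8 cm clear above the open neck. The bottle stays seated in its holder; leave the blue-capped bottle and the things lying around alone.

Things in the scene. Friction and masses are not known exactly. Their poses are not given: they have to be found in the camera images.
- cap_center (a point): Centre (half-way up, on the axis) of the red round ribbed safety cap, 58 mm across and 38 mm high, flat on top with two raised white arrows. z is its axis, upward. It starts locked on the bottle and may be gripped across its ribbed side at any yaw; about 55 g. Locked, it turns only a few degrees and cannot be lifted.
- bottle_mouth (a point): Centre of the rim of the bottle's neck (hidden while the cap is on), 128 mm above the bottle's underside; z up. With the cap locked on, the cap's centre lies 3 mm below this point. The neck with its hooks is 46 mm across; the cap is off the neck when its centre is 20 mm or more above this point.
- bottle: White square bottle, 64 x 64 mm, 95 mm to the shoulder and 128 mm to the rim of the neck, red band and yellow diamonds on its faces; about 0.45 kg, loose, standing in the square socket of its holder, which keeps it from turning. Origin at the centre of its underside, z up along the neck.
- holder: Bench holder of that bottle, fixed: a square aluminium socket, 82 x 82 mm, 45 mm high, on a dark 112 x 82 mm foot plate with four bolts. Origin at the centre of its underside on the bench; the bottle's underside stands 6 mm above it.
- other_bottle: A like white bottle with a blue band and a blue cap, fixed in a holder of its own; not to be touched. Origin at the centre of the holder's underside on the bench; the cap's top is 150 mm above it. It may stand to the left or to the right of the red-capped one.
- grease_pot_center (a point): Centre of a small grease pot with a blue lid, 61 mm across and 61 mm high, standing loose on the bench; a bystander.
- ptfe_tape_center (a point): Centre of a loose white tape roll with a blue core, 52 mm across and 16 mm high, lying flat; a bystander.
- marker_center (a point): Centre of a loose black marker, 135 mm long and 16 mm thick, lying on the bench at the back right; its y axis is its length; a bystander.
- cap: The red cap: its origin lies at the centre of its lower edge, 19 mm below cap_center; x axis as the bottle's while locked, z up. Pressed down, it turns counterclockwise seen from above (little torque, under 0.5 N m). Past 35 degrees it is free of the catch; from there to about 85 degrees, where it meets a firm stop, it lifts straight off: 60 degrees is the best turn.
- cap_liner (a joint): Sprung disc inside the cap that bears on the rim of the neck: how far the cap is pressed down, in m. 0 as locked, where it pushes the cap up with 5 N; 1 N more for each mm pressed. The cap can turn when pressed by 5 to 7 mm (10 to 12 N); 7.5 mm is the firm stop; -3 mm when the cap is off.
Things that resemble listed ones, but are neither listed nor needed, are in the scene too. Leave any green look-alike of the holder alone.

How it is judged:
By the outcome, as a careful person would: the job done as asked, in the order asked, and still so for the second after the job is handed in, while the arm keeps its last pose, push and grip.
It also fails if it takes over 35 s, if anything falls off the work surface, if the arm or the gripper's body presses on something with over 40 N, if the wrist force passes 120 N, or if a joint passes its speed limit or range.

ROBOT

A 7-joint arm with a two-finger parallel gripper is mounted at the origin on a cart in front of the work surface, level with it; the furniture and walls round the work are solid. World frame = base frame: x ahead of the robot, y to its left, z up, the work surface at z = 0. Lengths are in m, angles in rad, forces in N, time in s.
With the tool pointing down it reaches from about 0.425 to 0.925 m from the base axis. Payload 6.8 kg.
Tool frame: the origin (TCP) lies midway between the tips of the shut fingers; the grasp point (between the pads) lies 19 mm behind it; x points along the fingers, y is the direction in which the jaws open and shut, and the axes are right-handed (so a half turn about x gives the same grasp; the last joint's range is limited). The gripper opens to 88 mm and grips with 3 to 60 N. Pads are 20 mm wide; open, the fingers measure 115 mm over their backs; the gripper's body (75 mm by 178 mm) begins 61 mm behind the grasp point.
Start: joints at [-1.241, 0.477, 0.022, 1.555, -0.011, 1.109, -0.083], TCP at [0.286, 0.611, 0.194] pointing down, gripper open.
Joint ranges: [-2.96, 2.96], [-0.34, 2.1], [-1.41, 1.46], [0.24, 2.44], [-1.37, 4.51], [0.17, 1.92], [-2.96, 2.96]. Speed limits (rad/s): [2.39, 2.39, 3.14, 3.14, 3.14, 3.14, 3.14].

INTERFACE

Orientations are given as a unit quaternion [x, y, z, w].
In Python, from cell import bot gives the robot as it stands. The module is installed in compiled form; this text tells all that it offers.
- The arm moves only by the tool apply_moves, never from a script. Its argument "moves" is a list of rows, each an object of numbers: "dx", "dy", "dz": the shift along the tool's x, y, z in mm; "turn": the turn about the tool's x in degrees. A call has 1 to 8 rows; each row is the pose to reach, as a shift and turn from the pose measured when the call began, along the tool's axes at that moment; what a row does not reach only later rows make up. A row lasts 1/10 s, in which the tool goes at most 50 mm and 8.59 degrees, less where a joint would pass 70% of its speed; a pose out of reach is approached as far as the arm can. A call with a gripper value outside its range is refused whole. "hand" is the finger opening in mm, from 0 to 87.8, set as the call begins (left out, the last holds). The fingers move at their own pace and stop on an object; "grip_force" is the grip in N (left out, the last holds). Time passes only in rows, so rows that repeat a pose let the fingers close. It gives the time, the measured TCP pose, the force and the opening at its end, in the units of the state.
- bot.observe(): the state, without advancing time (a new reading comes with each control period).
- bot.snapshot(name): name is "scene" or "top"; returns (picture, depth): 420x560x3 uint8, red, green, blue; 420x560 float32, m along the optical axis (not along the pixel's ray), 0 where there is no reading.
- bot.get_calibration(name): a dict with "fovy" (degrees; the focal length in pixels is half the picture's height over the tangent of half this angle, whatever the lens; pixels are square), "cx", "cy" (the principal point, pixels), "k1" (the pictures are not rectified: a ray, as slopes to the right and down, at radius r is drawn at 1 + k1 r^2 times it, then the intrinsics apply), "rvec" (rotation vector, rad) and "tvec" (3), from world to camera coordinates, as OpenCV has them. Camera axes: x right, y down, z forward; pixel columns grow to the right and rows downward; lengths in m; the calibration is good to about 2 mm. A picture is of the moment at which its call begins. get_calibration takes no time and is no camera call.
- bot.job_done(): hands the job in, once; it reports no verdict.
The state is a dict: "time_s": time; "q": joint angles; "joint_vel": joint speeds; "joint_efforts": joint torques, N m; "tcp_pos": TCP position; "tcp_rot": TCP orientation; "contact_force": force on the tool from outside, world axes, zero at the start; "moment": the same for the moment, N m; "gripper_width": opening from 0.0 (shut) to 1.0 (fully open).
Only numpy, scipy, OpenCV 4.12 (cv2) and the standard library are available. Lean on these libraries where they do the work, as an engineer would, in place of code of your own. Each camera call takes 0.05 s, during which the arm holds its last target. There are 200 camera calls.

## Working session

There is one attempt and no reset: what is moved stays moved. The work goes in short steps, Python scripts to look and compute and a tool call to move; the robot and the scene stay as the last step left them, time stands still between calls to the robot, and variables do not carry over. Pictures are saved under pics/ and viewed, about 8 in all and at most 12, crops included, and the job is handed in when it is done.

Besides the shell and the picture viewer there is one more tool, called after "Emit:" as name(argument=value, ...) on one line, values as JSON. apply_moves: Moves the arm, as the interface text tells. Its arguments: {"type":"object","properties":{"moves":{"type":"array"},"hand":{"type":"number"},"grip_force":{"type":"number"}},"required":["moves"]}

```bash
mkdir -p pics; python3 - <<'E'
from cell import bot
import cv2,numpy as np
for n in("scene","top"):
    p,d=bot.snapshot(n); np.savez(f"{n}.npz",p=p,d=d)
    cv2.imwrite(f"pics/{n}1.png",p[:,:,::-1]); print(n,bot.get_calibration(n))
o=bot.observe(); print({k:np.round(v,4).tolist() for k,v in o.items()})
E
```

```text
scene {'fovy': 42.851033726503196, 'cx': 284.706594026423, 'cy': 216.15171838665523, 'k1': 0.011304524501206642, 'rvec': array([ 0.95499521, -2.59264898,  0.93602887]), 'tvec': array([0.54987967, 0.30847393, 1.40449478])}
top {'fovy': 48.240267529021196, 'cx': 279.7015045352974, 'cy': 208.28400932525736, 'k1': 0.0491140479221729, 'rvec': array([ 2.14744502, -2.17744791,  0.15582519]), 'tvec': array([0.11112235, 0.60981404, 1.16371273])}
{'time_s': 0.1, 'q': [-1.2411, 0.4777, 0.0224, 1.5563, -0.0115, 1.1093, -0.0831], 'joint_vel': [-0.0016, -0.0009, -0.0022, -0.0024, 0.0008, 0.0014, 0.0002], 'joint_efforts': [0.0042, -58.4088, 1.5398, -27.3309, -0.0542, 0.0132, 0.0], 'tcp_pos': [0.2859, 0.6108, 0.1929], 'tcp_rot': [0.153, 0.6903, -0.1541, 0.6902], 'contact_force': [-1.3268, -0.4382, 0.1927], 'moment': [-0.015, -0.0417, -0.0365], 'gripper_width': 0.9994}
```

View pics/scene1.png

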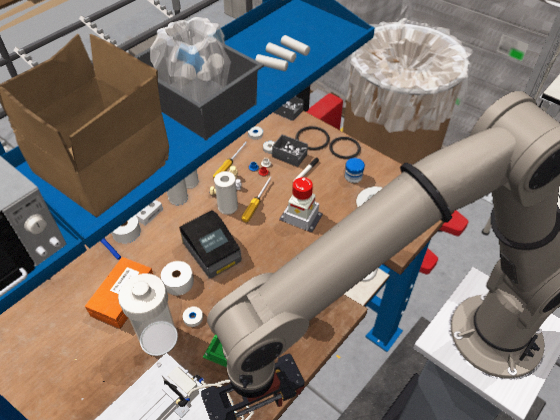

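View pics/top1.png

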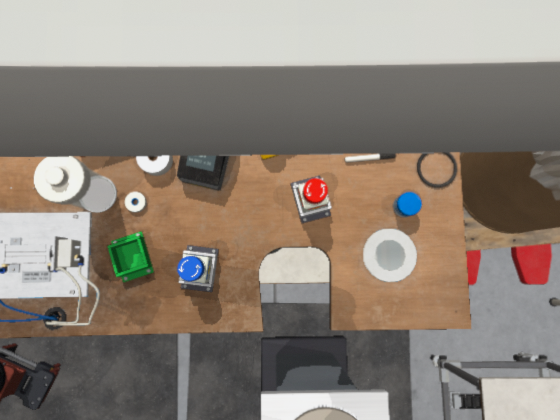

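The scene view shows one red-capped bottle, with the cap at (302,187). The top view has it at (315,190), with the blue-capped one at (191,268) and the green look-alike at (130,257). Next I'll measure the cap and enlarge it.

```bash
cat > h.py <<'E'
import cv2,numpy as np
from cell import bot
from scipy.spatial.transform import Rotation as R
def cam(n):
    c=bot.get_calibration(n); f=210/np.tan(np.radians(c["fovy"]/2))
    return np.array([[f,0,c["cx"]],[0,f,c["cy"]],[0,0,1]]),np.array([c["k1"],0,0,0,0]),R.from_rotvec(c["rvec"]).as_matrix(),np.array(c["tvec"])
def ray(n,uv):
    K,D,Rm,t=cam(n); s=cv2.undistortPoints(np.array(uv,float).reshape(-1,1,2),K,D)[:,0]
    return -Rm.T@t,np.c_[s,np.ones(len(s))]@Rm
def onplane(n,uv,z):
    o,d=ray(n,uv); return o+d*((z-o[2])/d[:,2])[:,None]
def cloud(n,d):
    v,u=np.mgrid[0:420,0:560]; o,r=ray(n,np.c_[u.ravel(),v.ravel()]); return (o+r*d.reshape(-1,1)).reshape(420,560,3)
def proj(n,P):
    K,D,Rm,t=cam(n); return cv2.projectPoints(np.array(P,float).reshape(-1,1,3),cv2.Rodrigues(Rm)[0],t,K,D)[0][:,0]
E
python3 - <<'E'
from h import *
for n,(x0,y0,x1,y1) in {"top":(280,160,350,225),"scene":(270,165,335,235)}.items():
    z=np.load(n+".npz"); p,d=z["p"],z["d"]; P=cloud(n,d)
    hsv=cv2.cvtColor(p,cv2.COLOR_RGB2HSV)
    m=(((hsv[...,0]<8)|(hsv[...,0]>172))&(hsv[...,1]>150)&(hsv[...,2]>60)).astype(np.uint8)
    k,l,s,c=cv2.connectedComponentsWithStats(m)
    for i in range(1,k):
        if s[i,4]>25:
            q=P[l==i]; q=q[(d[l==i]>0)]; print(n,c[i].round(1),s[i],np.median(q,0).round(3),"zp",np.percentile(q[:,2],[5,50,95]).round(3))
            if x0<c[i][0]<x1 and y0<c[i][1]<y1:
                t=q[q[:,2]>np.percentile(q[:,2],95)-.006]; print("  toppts",len(t),(t.min(0)+t.max(0))/2,t.mean(0),np.ptp(t,axis=0))
    cv2.imwrite(f"pics/{n}_crop.png",cv2.resize(p[y0:y1,x0:x1,::-1],None,fx=6,fy=6,interpolation=cv2.INTER_CUBIC))
    print(n,"cam",ray(n,[[0,0]])[0],"tcp px",proj(n,[[.286,.611,.194]]),"base",proj(n,[[0,0,0]]))
    g=onplane(n,[[20,160],[465,160],[465,328]],0); print(g.round(2))
    w=P[150:330,100:500] if n=="top" else None
    # square holder rim (top z ~0.045): nearby points
    near=(np.hypot(*(P[...,:2]-np.median(P[y0:y1,x0:x1].reshape(-1,3),0)[:2]).transpose(2,0,1))<.1)&(abs(P[...,2]-.045)<.006)&(d>0)
    if near.sum()>10:
        r=cv2.minAreaRect(P[near][:,:2].astype(np.float32)); print("rim",r)
a=cv2.imread("pics/top_crop.png");b=cv2.imread("pics/scene_crop.png");h=min(a.shape[0],b.shape[0]);cv2.imwrite("pics/crop2.png",np.hstack([a[:h],b[:h]])[:, :800])
E
```

```text
top [314.9 190.4] [303 178  25  25 412] [0.639 0.022 0.15 ] zp [0.141 0.15  0.154]
  toppts 335 [0.63885369 0.02024919 0.15183654] [0.6387154  0.02086134 0.15061312] [0.05276933 0.05401506 0.00834748]
top [532.5 262.6] [ 512  244   39   40 1276] [ 0.474 -0.988 -0.8  ] zp [-0.817 -0.8   -0.791]
top [472.5 264.9] [466 250  14  34 364] [ 0.468 -0.733 -0.8  ] zp [-0.808 -0.8   -0.789]
top [  9.4 371.5] [  4 363  15  20 111] [0.296 0.567 0.391] zp [0.357 0.391 0.394]
top cam [0.45785503 0.12265067 1.23035533] tcp px [[ 40.09734072 356.13148993]] base [[325.11194407 457.48610928]]
[[ 0.75  0.78  0.  ]
 [ 0.74 -0.4   0.  ]
 [ 0.3  -0.37  0.  ]]
rim ((0.6394307017326355, 0.02143872156739235), (0.08267215639352798, 0.0819394513964653), 14.204049110412598)
scene [328.  109.9] [306  93  37  37 760] [ 1.212 -0.953 -0.477] zp [-0.603 -0.477 -0.463]
scene [263.2 171.2] [259 167  10   9  69] [ 0.85  -0.041  0.005] zp [-0.003  0.005  0.016]
scene [302.2 188.2] [292 177  21  23 345] [0.63  0.032 0.145] zp [0.117 0.145 0.152]
  toppts 160 [0.63518521 0.0253991  0.15121014] [0.63465297 0.02635201 0.14890414] [0.05641323 0.05637157 0.011048  ]
scene [454.6 223.8] [439 210  29  25 401] [ 0.421 -0.969 -0.805] zp [-0.831 -0.805 -0.788]
scene [428.2 261.8] [420 249  18  25 269] [ 0.405 -0.688 -0.805] zp [-0.833 -0.805 -0.794]
scene [274.8 382.2] [269 374  11  18  68] [0.246 0.592 0.391] zp [0.387 0.391 0.393]
scene cam [0.00580695 0.86344392 1.27458239] tcp px [[254.05710122 415.63088297]] base [[494.70475863 333.95741804]]
[[ 1.5   0.45  0.  ]
 [ 0.37 -0.53  0.  ]
 [ 0.07  0.04  0.  ]]
rim ((0.6350564956665039, 0.026445578783750534), (0.08447731286287308, 0.08275333791971207), 13.741378784179688)
```

View pics/crop2.png

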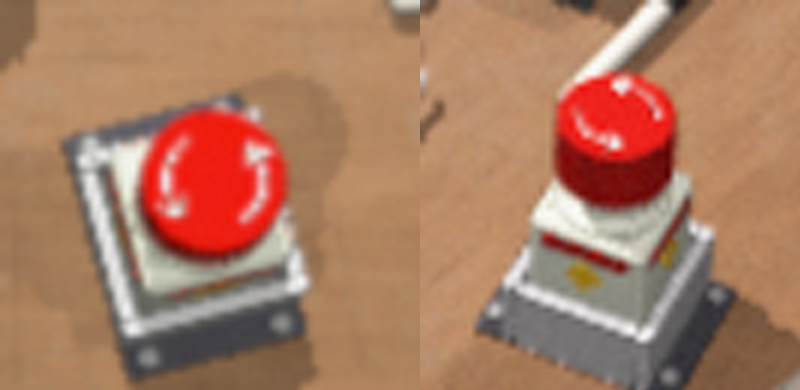

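The crop confirms it: a red cap with white arrows on a white bottle with a red band and yellow diamonds, in an aluminium holder. It is the only red cap in the scene. The two views differ by about 7 mm, so I'll average them and refine with the gripper nearby. Next are the tool axes, the move numbers and the clearance along the path.

```bash
python3 - <<'E'
from h import *
o=bot.observe(); M=R.from_quat(o["tcp_rot"]).as_matrix(); print(M.round(3).T)
t=np.array([.637,.0235,.0]); 
for z in(.26,.20,.118):
    print(z,(M.T@(np.r_[t[:2],z]-o["tcp_pos"])*1000).round(1))
for n in("top","scene"):
    d=np.load(n+".npz")["d"]; P=cloud(n,d); x,y,z=P[...,0],P[...,1],P[...,2]
    for X0 in np.arange(.2,1.1,.1):
        print(n,round(X0,1),[(round(float(np.percentile(z[s],98)),2) if (s:=(d>0)&(x>X0)&(x<X0+.1)&(y>Y)&(y<Y+.1)).sum()>5 else None) for Y in np.arange(-.3,.7,.1)])
E
```

```text
[[-0.001 -0.002 -1.   ]
 [ 0.424  0.906 -0.002]
 [ 0.906 -0.424  0.   ]]
0.26 [ -66.4 -383.2  566.9]
0.2 [  -6.4 -383.1  566.9]
0.118 [  75.6 -382.9  566.9]
top 0.2 [None, -0.88, -0.88, -0.88, -0.88, None, None, -0.0, 0.4, 0.26]
top 0.3 [0.01, 0.0, 0.0, -0.88, 0.0, 0.0, 0.0, 0.0, 0.39, 0.32]
top 0.4 [0.01, 0.01, 0.0, 1.18, 1.18, 0.15, 0.15, 0.05, 0.08, 0.08]
top 0.5 [0.06, 0.01, 0.01, 0.04, 0.0, 0.01, 0.04, 0.05, 0.04, 0.08]
top 0.6 [0.06, 0.05, 0.15, 0.15, 0.0, 0.07, 0.07, 0.02, 0.25, 0.23]
top 0.7 [0.01, 0.02, 0.02, 0.01, 0.02, 0.09, 0.08, 0.05, 0.23, 0.23]
top 0.8 [None, None, None, None, None, None, None, None, None, None]
top 0.9 [None, None, None, None, None, None, None, None, None, None]
top 1.0 [None, None, None, None, None, None, None, None, None, None]
scene 0.2 [-0.01, -0.0, -0.0, -0.88, 0.0, 0.0, 0.75, 0.71, 0.66, 0.61]
scene 0.3 [-0.21, 0.0, 0.0, -0.89, 0.0, 0.0, 0.0, 0.0, 0.62, 0.6]
scene 0.4 [-0.39, -0.34, -0.39, -0.89, -0.89, -0.89, None, None, 0.09, 0.08]
scene 0.5 [0.06, 0.04, 0.01, 0.06, 0.0, 0.0, None, 0.04, 0.04, 0.08]
scene 0.6 [0.06, 0.06, 0.09, 0.15, 0.0, 0.07, 0.06, 0.02, 0.25, 0.23]
scene 0.7 [0.39, 0.39, 0.39, 0.5, 0.5, 0.5, 0.62, 0.62, 0.62, 0.56]
scene 0.8 [0.4, 0.4, 0.4, 0.58, 0.58, 0.57, 0.62, 0.06, 0.62, 0.56]
scene 0.9 [0.38, 0.4, 0.37, 0.58, 0.58, 0.57, 0.62, 0.62, 0.62, 0.01]
scene 1.0 [0.42, 0.42, 0.38, 0.0, 0.5, 0.5, 0.62, 0.53, 0.44, 0.41]
```

```bash
python3 - <<'E'
from h import *
d=np.load("top.npz")["d"]; print("top gray depth",[float(d[r,280]) for r in (20,60,100,140,150,158)])
d=np.load("scene.npz")["d"]; P=cloud("scene",d); x,y,z=P[...,0],P[...,1],P[...,2]
for Y in np.arange(-.4,.5,.05):
    s=(d>0)&(y>Y)&(y<Y+.05)&(z>.3)&(x>.55)&(x<1.3)
    if s.sum()>5: i=np.argsort(x[s])[:400]; q=P[s]; print(round(Y,2),np.percentile(q[:,0],1).round(3),q[np.argsort(q[:,0])[:5]].mean(0).round(3))
E
```

```text
top gray depth [0.052155751734972, 0.05130261927843094, 0.06101030483841896, 0.07933075726032257, 0.08752097934484482, 1.2555627822875977]
-0.4 0.741 [ 0.741 -0.367  0.386]
-0.35 0.742 [ 0.741 -0.322  0.381]
-0.3 0.742 [ 0.74  -0.27   0.373]
-0.25 0.741 [ 0.739 -0.215  0.376]
-0.2 0.74 [ 0.739 -0.166  0.373]
-0.15 0.74 [ 0.739 -0.122  0.376]
-0.1 0.74 [ 0.739 -0.078  0.383]
-0.05 0.74 [ 0.739 -0.029  0.377]
-0.0 0.74 [0.739 0.017 0.377]
0.05 0.74 [0.739 0.071 0.368]
0.1 0.74 [0.738 0.114 0.378]
0.15 0.741 [0.739 0.174 0.374]
0.2 0.741 [0.739 0.227 0.376]
0.25 0.74 [0.739 0.283 0.374]
0.3 0.741 [0.739 0.315 0.385]
0.35 0.741 [0.739 0.383 0.377]
0.4 0.741 [0.739 0.417 0.374]
0.45 0.741 [0.739 0.476 0.384]
```

Emit:
apply_moves(moves=[{"dx": -40,"dy": 0,"dz": 0},{"dx": -66,"dy": -22,"dz": 32},{"dx": -66,"dy": -49,"dz": 72},{"dx": -66,"dy": -76,"dz": 112},{"dx": -66,"dy": -103,"dz": 152},{"dx": -66,"dy": -130,"dz": 192},{"dx": -66,"dy": -157,"dz": 232},{"dx": -66,"dy": -184,"dz": 272}], hand=87.8)

```text
schema error: expected keys dx, dy, dz, turn
```

```bash
cat > st.py <<'E'
from h import *
import sys
o=bot.observe(); M=R.from_quat(o["tcp_rot"]).as_matrix()
print({k:np.round(o[k],4).tolist() for k in("time_s","q","tcp_pos","contact_force","moment","gripper_width")}); print("y axis",M[:,1].round(3),"x",M[:,0].round(3))
if len(sys.argv)>1: print("shift mm",(M.T@(np.array(sys.argv[1:4],float)-o["tcp_pos"])*1000).round(1))
E
python3 st.py .637 .0235 .26
```

```text
{'time_s': 0.1, 'q': [-1.2411, 0.4777, 0.0224, 1.5563, -0.0115, 1.1093, -0.0831], 'tcp_pos': [0.2859, 0.6108, 0.1929], 'contact_force': [-1.3268, -0.4382, 0.1927], 'moment': [-0.015, -0.0417, -0.0365], 'gripper_width': 0.9994}
y axis [ 0.424  0.906 -0.002] x [-0.001 -0.002 -1.   ]
shift mm [ -66.4 -383.2  566.9]
```

Emit:
apply_moves(moves=[{"dx": -40,"dy": 0,"dz": 0,"turn": 0},{"dx": -66,"dy": -22,"dz": 32,"turn": 0},{"dx": -66,"dy": -49,"dz": 72,"turn": 0},{"dx": -66,"dy": -76,"dz": 112,"turn": 0},{"dx": -66,"dy": -103,"dz": 152,"turn": 0},{"dx": -66,"dy": -130,"dz": 192,"turn": 0},{"dx": -66,"dy": -157,"dz": 232,"turn": 0},{"dx": -66,"dy": -184,"dz": 272,"turn": 0}], hand=87.8)

```text
time_s: 0.9
tcp_pos: [0.4548, 0.3269, 0.259]
tcp_rot: [0.153, 0.69, -0.154, 0.69]
contact_force: [-0.2, -0.3, -0.3]
gripper_width: 0.998
```

```bash
python3 st.py .637 .0235 .26
```

```text
{'time_s': 0.9, 'q': [-0.8575, 0.2303, 0.147, 1.7616, -0.0358, 1.1541, 0.4333], 'tcp_pos': [0.4548, 0.3269, 0.259], 'contact_force': [-0.2424, -0.3165, -0.29], 'moment': [-0.0136, -0.0312, 0.0228], 'gripper_width': 0.9979}
y axis [ 0.424  0.906 -0.002] x [-0.001 -0.002 -1.   ]
shift mm [  -0.6 -197.6  293.6]
```

Emit:
apply_moves(moves=[{"dx": 0,"dy": -27,"dz": 40,"turn": 0},{"dx": 0,"dy": -54,"dz": 80,"turn": 0},{"dx": 0,"dy": -81,"dz": 120,"turn": 0},{"dx": 0,"dy": -108,"dz": 160,"turn": 0},{"dx": 0,"dy": -135,"dz": 200,"turn": 0},{"dx": 0,"dy": -162,"dz": 240,"turn": 0},{"dx": 0,"dy": -187,"dz": 278,"turn": 0},{"dx": 20,"dy": -198,"dz": 294,"turn": 0}])

```text
time_s: 1.7
tcp_pos: [0.6402, 0.0172, 0.2414]
tcp_rot: [0.155, 0.688, -0.156, 0.692]
contact_force: [0.7, 1.1, 0.1]
gripper_width: 0.999
```

```bash
python3 st.py .637 .0235 .118; python3 - <<'E'
from h import *
T=bot.observe()["tcp_pos"]
ims=[]
for n in("scene","top"):
    p,d=bot.snapshot(n); np.savez(f"{n}2.npz",p=p,d=d); print(n,proj(n,[T,[.637,.0235,.15]]).round(1))
    u,v=proj(n,[T])[0].astype(int); c=p[max(0,v-70):v+70,max(0,u-70):u+70,::-1]; print(max(0,u-70),max(0,v-70))
    ims.append(cv2.resize(c,(400,400),interpolation=cv2.INTER_CUBIC))
cv2.imwrite("pics/near.png",np.hstack(ims))
E
```

```text
{'time_s': 1.7, 'q': [-0.3689, 0.3885, 0.3287, 1.6099, -0.1295, 1.1611, 1.1155], 'tcp_pos': [0.6402, 0.0172, 0.2414], 'contact_force': [0.7174, 1.1206, 0.0994], 'moment': [-0.0072, 0.011, -0.0131], 'gripper_width': 0.9986}
y axis [ 0.429  0.903 -0.001] x [ 0.004 -0.004 -1.   ]
shift mm [123.4   4.5  -6.2]
scene [[303.8 158.9]
 [302.1 183.5]]
233 88
top [[320.8 182.3]
 [314.1 190.8]]
250 112
```

View pics/near.png

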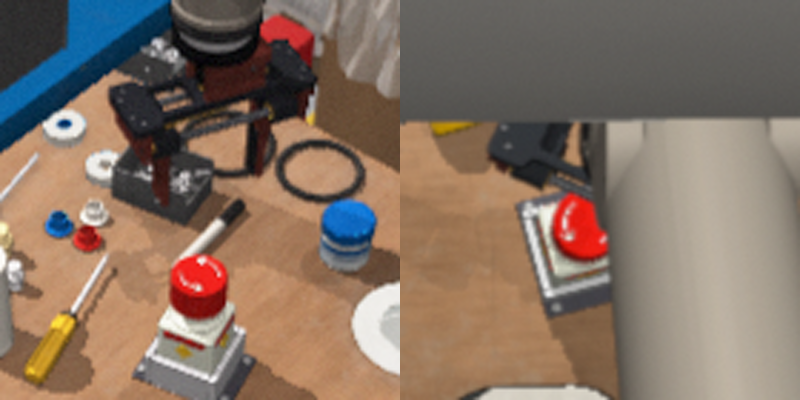

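The gripper is above the cap, with fingertips at scene (290,158) and (323,148). I'll lower to just above the cap and check the tips against the predicted pixels.

Emit:
apply_moves(moves=[{"dx": 30,"dy": 4.5,"dz": -6,"turn": 0},{"dx": 60,"dy": 4.5,"dz": -6,"turn": 0},{"dx": 74,"dy": 4.5,"dz": -6,"turn": 0},{"dx": 74,"dy": 4.5,"dz": -6,"turn": 0},{"dx": 74,"dy": 4.5,"dz": -6,"turn": 0}])

```text
time_s: 2.3
tcp_pos: [0.633, 0.0254, 0.1636]
tcp_rot: [0.154, 0.691, -0.157, 0.689]
contact_force: [-0.9, 0.5, 0.0]
gripper_width: 1.002
```

```bash
python3 st.py .637 .0235 .118; python3 - <<'E'
from h import *
o=bot.observe();T=np.array(o["tcp_pos"]);M=R.from_quat(o["tcp_rot"]).as_matrix()
p,d=bot.snapshot("scene"); np.savez("scene3.npz",p=p,d=d)
uv=proj("scene",[T+.044*M[:,1],T-.044*M[:,1],T+.0575*M[:,1],T-.0575*M[:,1]]);print(uv.round(1))
x0,y0=265,130;k=8
c=cv2.resize(p[y0:y0+75,x0:x0+80,::-1],None,fx=k,fy=k,interpolation=cv2.INTER_CUBIC)
for u in uv: cv2.drawMarker(c,tuple(int(round((a-b+.5)*k)) for a,b in zip(u,(x0,y0))),(0,255,0),0,14,1)
cv2.imwrite("pics/near3.png",c)
P=cloud("scene",d); z=P[...,2]
for s in(1,-1):
    A=T+s*.051*M[:,1]; m=(d>0)&(np.linalg.norm(P[...,:2]-A[:2],axis=2)<.03)&(z>T[2]-.004)&(z<T[2]+.025)
    q=(P[m]-T)@M; print(s,m.sum(),"tool-frame min/max",q.min(0).round(4),q.max(0).round(4),q.mean(0).round(4))
E
```

```text
{'time_s': 2.3, 'q': [-0.3669, 0.4508, 0.3075, 1.7034, -0.1514, 1.0157, 1.1203], 'tcp_pos': [0.633, 0.0254, 0.1636], 'contact_force': [-0.8669, 0.5246, 0.0397], 'moment': [0.0182, -0.0272, -0.0153], 'gripper_width': 1.0023}
y axis [ 0.429  0.903 -0.006] x [-0.004 -0.004 -1.   ]
shift mm [45.6  0.3  4.5]
[[288.9 185.9]
 [316.8 176.7]
 [284.5 187.4]
 [321.  175.3]]Traceback (most recent call last):
  File "<stdin>", line 12, in <module>
    return umr_minimum(a, axis, None, out, keepdims, initial, where)
ValueError: zero-size array to reduction operation minimum which has no identity
```

View pics/near3.png

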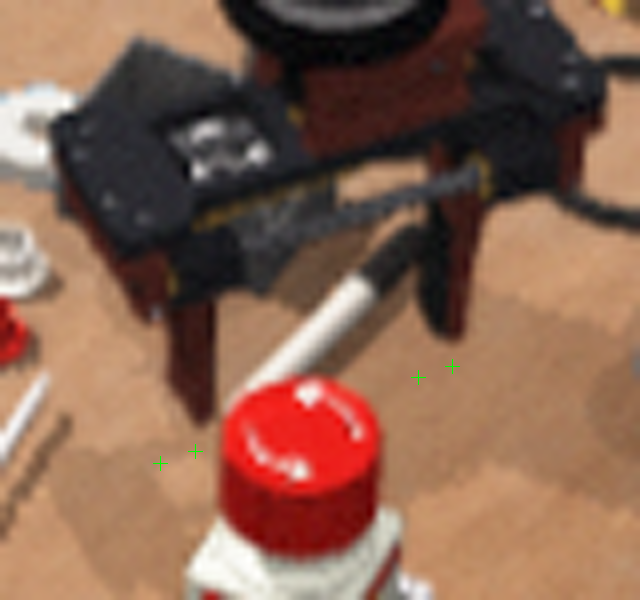

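The view shows the fingertips at crop (203,418) and (452,337), with the cap top's centre at about crop (300,435). The tips sit higher than predicted because open fingers are drawn back. I'll measure the finger extents from depth instead.

```bash
python3 - <<'E'
from h import *
o=bot.observe();T=np.array(o["tcp_pos"]);M=R.from_quat(o["tcp_rot"]).as_matrix()
z=np.load("scene3.npz");d=z["d"];P=cloud("scene",d); q=(P-T)@M
for s in(1,-1):
  for a,b in((-.08,-.05),(-.05,-.035),(-.035,-.025),(-.025,-.015),(-.015,-.008),(-.008,0)):
    m=(d>0)&(s*q[...,1]>.034)&(s*q[...,1]<.075)&(abs(q[...,2])<.03)&(q[...,0]>a)&(q[...,0]<b)
    if m.sum()>2: w=q[m]*1000; print(s,a,b,m.sum(),"y",np.percentile(w[:,1],[3,50,97]).round(1),"z",np.percentile(w[:,2],[3,50,97]).round(1))
c=(d>0)&(np.hypot(P[...,0]-.637,P[...,1]-.0235)<.045)&(abs(P[...,2]-.15)<.004)
w=P[c]; print("captop scene",c.sum(),((w.min(0)+w.max(0))/2).round(4),w.mean(0).round(4))
# top-edge ellipse fit through rays
for n,f in(("scene","scene.npz"),("top","top.npz")):
    p=np.load(f)["p"]; hsv=cv2.cvtColor(p,cv2.COLOR_RGB2HSV)
    m=(((hsv[...,0]<8)|(hsv[...,0]>172))&(hsv[...,1]>130)&(hsv[...,2]>60)).astype(np.uint8)
    r=np.zeros_like(m); (x0,y0,x1,y1)=(285,170,320,215) if n=="scene" else (295,170,340,210); r[y0:y1,x0:x1]=m[y0:y1,x0:x1]
    k=max(cv2.findContours(r,0,cv2.CHAIN_APPROX_NONE)[0],key=cv2.contourArea)[:,0]
    if n=="scene": k=k[k[:,1]<=186]
    X=onplane(n,k,.150)[:,:2]
    s=np.linalg.lstsq(np.c_[2*X,np.ones(len(X))],(X**2).sum(1),rcond=None)[0]; print(n,"circle",s[:2].round(4),"r",np.sqrt(s[2]+s[:2]@s[:2]).round(4))
E
```

```text
1 -0.08 -0.05 36 y [44.  51.1 55. ] z [-17.4 -13.4  -1.4]
1 -0.05 -0.035 25 y [43.5 50.5 52.7] z [-16.9 -11.8   6.3]
1 -0.035 -0.025 13 y [43. 50. 52.] z [-16.9 -10.5   2.2]
-1 -0.08 -0.05 56 y [-55.4 -46.3 -43. ] z [-17.2 -11.2   7.1]
-1 -0.05 -0.035 22 y [-52.  -45.9 -43.6] z [-16.2  -8.5   5.5]
-1 -0.035 -0.025 14 y [-52.2 -46.1 -44.3] z [-15.2 -11.1   2.2]
captop scene 173 [0.6356 0.025  0.15  ] [0.6351 0.0258 0.1491]
scene circle [0.6344 0.0254] r 0.0283
top circle [0.6383 0.0214] r 0.0284
```

Fingers are centred on the scene-view cap in y. They sit about 6 mm towards −z, which accounts for the disagreement between views. The cap axis is about (0.639, 0.022), so I'll lower around it.

```bash
python3 st.py .639 .022 .112
```

```text
{'time_s': 2.35, 'q': [-0.3668, 0.4502, 0.3078, 1.7029, -0.1514, 1.0154, 1.1203], 'tcp_pos': [0.6335, 0.0253, 0.1642], 'contact_force': [0.027, 0.4159, -0.0176], 'moment': [-0.0057, -0.0189, -0.0188], 'gripper_width': 1.0018}
y axis [ 0.429  0.903 -0.005] x [-0.003 -0.004 -1.   ]
shift mm [52.2 -0.3  6.4]
```

Emit:
apply_moves(moves=[{"dx": 5,"dy": -0.3,"dz": 6.4,"turn": 0},{"dx": 15,"dy": -0.3,"dz": 6.4,"turn": 0},{"dx": 30,"dy": -0.3,"dz": 6.4,"turn": 0},{"dx": 42,"dy": -0.3,"dz": 6.4,"turn": 0},{"dx": 50,"dy": -0.3,"dz": 6.4,"turn": 0},{"dx": 52,"dy": -0.3,"dz": 6.4,"turn": 0},{"dx": 52,"dy": -0.3,"dz": 6.4,"turn": 0},{"dx": 52,"dy": -0.3,"dz": 6.4,"turn": 0}])

```text
time_s: 3.15
tcp_pos: [0.6394, 0.022, 0.1125]
tcp_rot: [0.154, 0.69, -0.157, 0.689]
contact_force: [0.7, -0.5, 0.4]
gripper_width: 1.001
```

```bash
python3 st.py .639 .022 .112
```

```text
{'time_s': 3.15, 'q': [-0.3465, 0.5149, 0.2925, 1.7322, -0.1744, 0.9229, 1.1437], 'tcp_pos': [0.6394, 0.022, 0.1125], 'contact_force': [0.6535, -0.48, 0.3875], 'moment': [0.0367, -0.0031, 0.004], 'gripper_width': 1.0011}
y axis [ 0.429  0.903 -0.005] x [-0.002 -0.004 -1.   ]
shift mm [ 0.5 -0.1 -0.3]
```

Emit:
apply_moves(moves=[{"dx": 0,"dy": 0,"dz": 0,"turn": 0},{"dx": 0,"dy": 0,"dz": 0,"turn": 0},{"dx": 0,"dy": 0,"dz": 0,"turn": 0},{"dx": 0,"dy": 0,"dz": 0,"turn": 0},{"dx": 0,"dy": 0,"dz": 0,"turn": 0},{"dx": 0,"dy": 0,"dz": 0,"turn": 0}], hand=50, grip_force=8)

```text
time_s: 3.75
tcp_pos: [0.6397, 0.0225, 0.1127]
tcp_rot: [0.154, 0.69, -0.157, 0.69]
contact_force: [0.6, 1.3, 0.8]
gripper_width: 0.657
```

```bash
python3 st.py .639 .022 .112; python3 - <<'E'
from h import *
p,d=bot.snapshot("scene"); np.savez("scene4.npz",p=p,d=d)
cv2.imwrite("pics/grip.png",cv2.resize(p[150:225,265:345,::-1],None,fx=8,fy=8,interpolation=cv2.INTER_CUBIC))
E
```

```text
{'time_s': 3.75, 'q': [-0.3467, 0.5148, 0.2921, 1.7317, -0.1747, 0.9226, 1.1436], 'tcp_pos': [0.6397, 0.0225, 0.1127], 'contact_force': [0.6002, 1.3103, 0.8161], 'moment': [0.316, -0.2115, -0.0183], 'gripper_width': 0.6567}
y axis [ 0.429  0.904 -0.004] x [-0.001 -0.003 -1.   ]
shift mm [ 0.7 -0.8 -0.4]
```

View pics/grip.png

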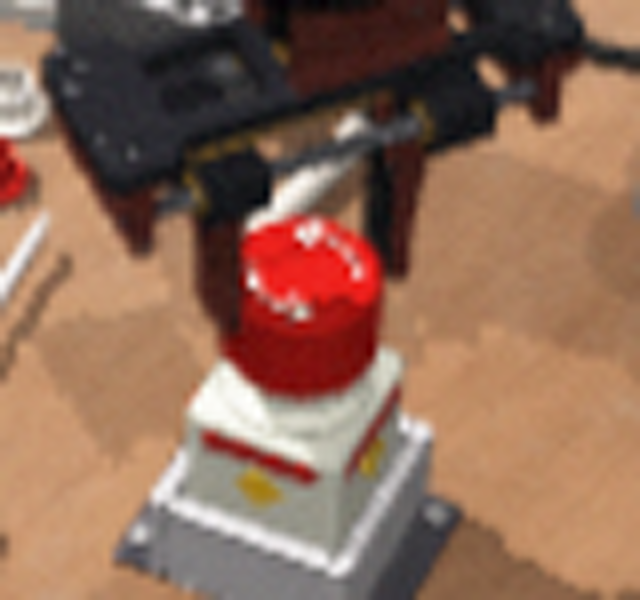

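Grip width is 57.7 mm, which matches the cap, and the tips sit about 7 mm above its lower edge. I'll tighten, then press down.

Emit:
apply_moves(moves=[{"dx": 0,"dy": 0,"dz": 0,"turn": 0},{"dx": 0,"dy": 0,"dz": 0,"turn": 0},{"dx": 0,"dy": 0,"dz": 0,"turn": 0},{"dx": 2,"dy": 0,"dz": 0,"turn": 0},{"dx": 4,"dy": 0,"dz": 0,"turn": 0},{"dx": 6,"dy": 0,"dz": 0,"turn": 0},{"dx": 6,"dy": 0,"dz": 0,"turn": 0},{"dx": 6,"dy": 0,"dz": 0,"turn": 0}], hand=40, grip_force=50)

```text
time_s: 4.6
tcp_pos: [0.64, 0.0227, 0.1078]
tcp_rot: [0.154, 0.69, -0.156, 0.69]
contact_force: [-2.6, 1.2, 8.7]
gripper_width: 0.639
```

```bash
python3 st.py .6397 .0225 .1067
```

```text
{'time_s': 4.6, 'q': [-0.3451, 0.5205, 0.2902, 1.7352, -0.1774, 0.913, 1.1456], 'tcp_pos': [0.64, 0.0227, 0.1078], 'contact_force': [-2.6442, 1.2202, 8.6885], 'moment': [0.3595, 0.6534, -0.0016], 'gripper_width': 0.6395}
y axis [ 0.429  0.904 -0.003] x [-0.001 -0.003 -1.   ]
shift mm [ 1.1 -0.3 -0.2]
```

Emit:
apply_moves(moves=[{"dx": 2.4,"dy": -0.2,"dz": 0,"turn": 0},{"dx": 2.4,"dy": -0.2,"dz": 0,"turn": 0},{"dx": 2.4,"dy": -0.2,"dz": 0,"turn": 0}])

```text
time_s: 4.9
tcp_pos: [0.64, 0.0227, 0.1067]
tcp_rot: [0.155, 0.69, -0.156, 0.69]
contact_force: [-3.3, 1.7, 10.3]
gripper_width: 0.637
```

```bash
python3 st.py .6397 .0225 .1067
```

```text
{'time_s': 4.9, 'q': [-0.3443, 0.5216, 0.2895, 1.7363, -0.1785, 0.9104, 1.1467], 'tcp_pos': [0.64, 0.0227, 0.1067], 'contact_force': [-3.3469, 1.67, 10.2941], 'moment': [0.3209, 0.8689, -0.0055], 'gripper_width': 0.6372}
y axis [ 0.429  0.904 -0.002] x [-0.001 -0.002 -1.   ]
shift mm [-0.  -0.3 -0.2]
```

Emit:
apply_moves(moves=[{"dx": 2.1,"dy": -0.2,"dz": 0,"turn": 0},{"dx": 2.1,"dy": -0.2,"dz": 0,"turn": -5},{"dx": 2.1,"dy": -0.2,"dz": 0,"turn": -10},{"dx": 2.1,"dy": -0.2,"dz": 0,"turn": -15},{"dx": 2.1,"dy": -0.2,"dz": 0,"turn": -20}])

```text
time_s: 5.4
tcp_pos: [0.641, 0.0223, 0.1064]
tcp_rot: [0.031, 0.706, -0.033, 0.707]
contact_force: [-1.1, 0.0, 10.0]
gripper_width: 0.632
```

```bash
python3 st.py .6397 .0225 .106
```

```text
{'time_s': 5.4, 'q': [-0.2809, 0.5148, 0.2025, 1.7317, -0.1236, 0.9058, 1.4524], 'tcp_pos': [0.641, 0.0223, 0.1064], 'contact_force': [-1.1069, 0.0159, 10.0353], 'moment': [0.1659, 0.376, -0.0587], 'gripper_width': 0.6318}
y axis [ 0.091  0.996 -0.002] x [ 0.002 -0.002 -1.   ]
shift mm [ 0.3  0.1 -1.3]
```

Torque is only 0.06 N m, so the cap is turning with the tool. I'll keep it pressed and go on to 60°.

Emit:
apply_moves(moves=[{"dx": 1.6,"dy": 0,"dz": -0.6,"turn": -6},{"dx": 1.6,"dy": 0,"dz": -0.6,"turn": -12},{"dx": 1.6,"dy": 0,"dz": -0.6,"turn": -18},{"dx": 1.6,"dy": 0,"dz": -0.6,"turn": -24},{"dx": 1.6,"dy": 0,"dz": -0.6,"turn": -30},{"dx": 1.6,"dy": 0,"dz": -0.6,"turn": -36},{"dx": 1.6,"dy": 0,"dz": -0.6,"turn": -41},{"dx": 1.6,"dy": 0,"dz": -0.6,"turn": -41}])

```text
time_s: 6.2
tcp_pos: [0.6418, 0.0229, 0.1066]
tcp_rot: [-0.219, 0.671, 0.217, 0.674]
contact_force: [-1.0, 1.2, 10.7]
gripper_width: 0.636
```

```bash
python3 st.py .6397 .0225 .106;python3 - <<'E'
from h import *
p,d=bot.snapshot("scene"); np.savez("scene5.npz",p=p,d=d)
cv2.imwrite("pics/twist.png",cv2.resize(p[150:225,265:345,::-1],None,fx=8,fy=8,interpolation=cv2.INTER_CUBIC))
E
```

```text
{'time_s': 6.2, 'q': [-0.154, 0.5081, 0.0279, 1.7228, -0.0156, 0.9059, 2.0781], 'tcp_pos': [0.6418, 0.0229, 0.1066], 'contact_force': [-1.0036, 1.1765, 10.67], 'moment': [0.5647, 0.3123, 0.0782], 'gripper_width': 0.6361}
y axis [-0.587  0.81  -0.004] x [ 0.005 -0.001 -1.   ]
shift mm [ 0.6  0.9 -1.9]
```

View pics/twist.png

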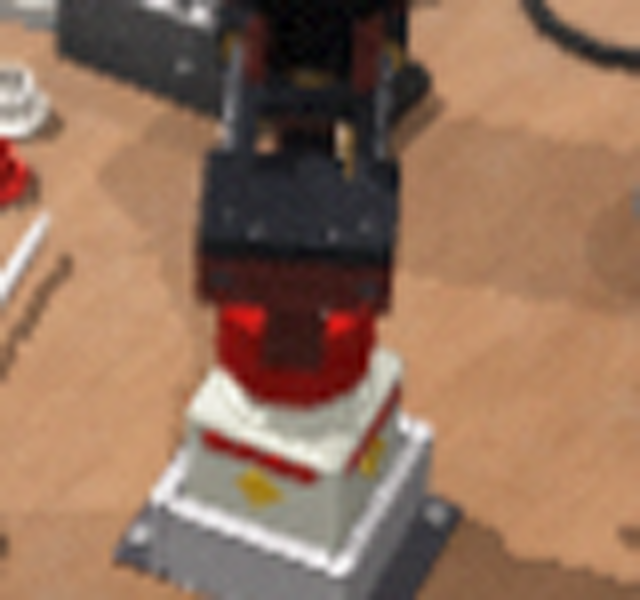

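The tool has turned 61° with low torque, and the bottle is still seated. The arrows are hidden by the gripper, so I'll test with a short lift.

Emit:
apply_moves(moves=[{"dx": -3,"dy": 0,"dz": 0,"turn": 0},{"dx": -6,"dy": 0,"dz": 0,"turn": 0},{"dx": -9,"dy": 0,"dz": 0,"turn": 0},{"dx": -12,"dy": 0,"dz": 0,"turn": 0},{"dx": -12,"dy": 0,"dz": 0,"turn": 0}])

```text
time_s: 6.75
tcp_pos: [0.6413, 0.0224, 0.1184]
tcp_rot: [-0.218, 0.672, 0.217, 0.674]
contact_force: [-1.1, -0.1, 0.5]
gripper_width: 0.633
```

```bash
python3 st.py .6418 .0229 .196
```

```text
{'time_s': 6.75, 'q': [-0.1553, 0.4946, 0.0302, 1.7145, -0.0157, 0.9286, 2.0767], 'tcp_pos': [0.6413, 0.0224, 0.1184], 'contact_force': [-1.1499, -0.0528, 0.4963], 'moment': [0.1305, 0.1228, 0.0153], 'gripper_width': 0.6331}
y axis [-0.585  0.811 -0.003] x [ 0.004 -0.001 -1.   ]
shift mm [-77.6  -0.2   0.9]
```

Emit:
apply_moves(moves=[{"dx": -8,"dy": 0,"dz": 0,"turn": 0},{"dx": -20,"dy": 0,"dz": 0,"turn": 0},{"dx": -35,"dy": 0,"dz": 0,"turn": 0},{"dx": -52,"dy": 0,"dz": 0,"turn": 0},{"dx": -66,"dy": 0,"dz": 0,"turn": 0},{"dx": -75,"dy": 0,"dz": 0,"turn": 0},{"dx": -78,"dy": 0,"dz": 0,"turn": 0},{"dx": -78,"dy": 0,"dz": 0,"turn": 0}])

```text
time_s: 7.55
tcp_pos: [0.6411, 0.0225, 0.1968]
tcp_rot: [-0.218, 0.671, 0.217, 0.674]
contact_force: [0.3, 0.2, -0.4]
gripper_width: 0.639
```

```bash
python3 st.py .6418 .0229 .196; python3 - <<'E'
from h import *
p,d=bot.snapshot("scene"); 
cv2.imwrite("pics/lift.png",cv2.resize(p[120:225,250:355,::-1],None,fx=5.6,fy=5.6,interpolation=cv2.INTER_CUBIC))
P=cloud("scene",d); hsv=cv2.cvtColor(p,cv2.COLOR_RGB2HSV)
m=(((hsv[...,0]<8)|(hsv[...,0]>172))&(hsv[...,1]>170)&(hsv[...,2]>70)&(d>0)); m[:130]=0;m[230:]=0;m[:,:280]=0;m[:,330:]=0
print(m.sum(),np.percentile(P[m],[3,50,97],axis=0).round(3))
w=(d>0)&(np.hypot(P[...,0]-.637,P[...,1]-.0235)<.03)&(P[...,2]<.15)&(P[...,2]>.05); print("neck z",np.percentile(P[w][:,2],[50,90,98]).round(3))
E
```

```text
{'time_s': 7.55, 'q': [-0.1603, 0.4161, 0.0364, 1.6435, -0.0147, 1.0775, 2.076], 'tcp_pos': [0.6411, 0.0225, 0.1968], 'contact_force': [0.2893, 0.1825, -0.4404], 'moment': [0.0689, 0.069, -0.02], 'gripper_width': 0.6392}
y axis [-0.585  0.811 -0.004] x [ 0.005 -0.001 -1.   ]
shift mm [ 0.8 -0.1  0.7]
217 [[0.605 0.013 0.079]
 [0.621 0.046 0.216]
 [0.653 0.096 0.306]]
neck z [0.104 0.129 0.133]
```

View pics/lift.png

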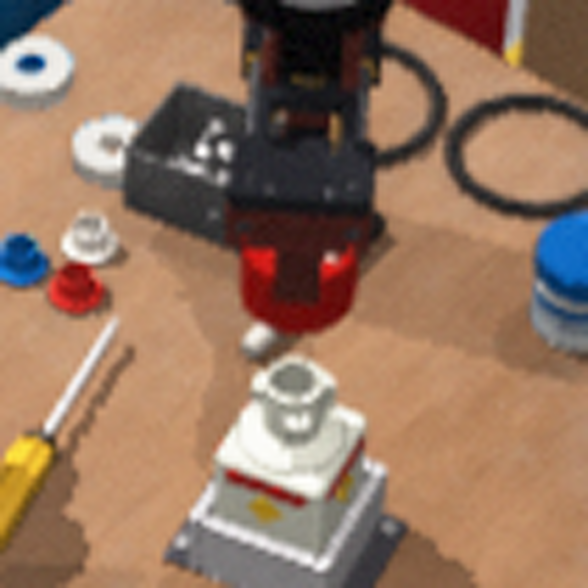

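The cap is in the gripper, the neck is open and the bottle is seated. The cap's centre is about 81 mm above the rim and its lower edge about 62 mm. I'll raise it 9 mm so that "8 cm clear" holds reasonably for either reading, then settle.

Emit:
apply_moves(moves=[{"dx": -3,"dy": 0,"dz": 0,"turn": 0},{"dx": -6,"dy": 0,"dz": 0,"turn": 0},{"dx": -9,"dy": 0,"dz": 0,"turn": 0},{"dx": -9,"dy": 0,"dz": 0,"turn": 0},{"dx": -9,"dy": 0,"dz": 0,"turn": 0},{"dx": -9,"dy": 0,"dz": 0,"turn": 0},{"dx": -9,"dy": 0,"dz": 0,"turn": 0},{"dx": -9,"dy": 0,"dz": 0,"turn": 0}])

```text
time_s: 8.4
tcp_pos: [0.6407, 0.0225, 0.205]
tcp_rot: [-0.218, 0.672, 0.217, 0.674]
contact_force: [0.7, 0.1, -1.0]
gripper_width: 0.64
```

```bash
python3 st.py; python3 -c "
from cell import bot
print(max(abs(v) for v in bot.observe()['joint_vel'])); print(bot.job_done())"
```

```text
{'time_s': 8.4, 'q': [-0.1609, 0.4091, 0.037, 1.6347, -0.0146, 1.0947, 2.076], 'tcp_pos': [0.6407, 0.0225, 0.205], 'contact_force': [0.6732, 0.0743, -0.983], 'moment': [0.0588, 0.0047, 0.0286], 'gripper_width': 0.6403}
y axis [-0.585  0.811 -0.003] x [ 0.004 -0.001 -1.   ]
0.001274050273730934
the job is handed in; nothing more can be done
None
```

The red safety cap is off the bottle and the job is handed in. I gripped the cap at 50 N, pressed it down about 6 mm (10–11 N measured) and turned the tool 61° counterclockwise while pressed. I then lifted it straight up with no pull-back force.

- **Last checks:** The cap is still held (opening about 56 mm), tilted about 0.3°, with joint speeds under 0.002 rad/s. The run took 8.4 s. The last picture, taken 9 mm before the final height, shows the neck open, the bottle in its holder and nothing nearby disturbed.
- **Final height:** The cap's centre is about 89 mm above the rim and its lower edge about 70 mm, worked out from the tool's travel. I chose this because "8 cm clear" could be measured from either.
- **Disagreements and gaps:** The two cameras disagreed by about 6–7 mm on where the cap was, so I settled its position by measuring the fingers at close range. The cap's own turn was never seen, because the gripper hid the arrows; I inferred it from the low torque and the free lift.

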